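# Put the hole saws away by size

## Robot

A 6-joint arm with a two-finger parallel gripper is mounted at the origin on the work surface. World frame = base frame: x ahead of the robot, y to its left, z up, the work surface at z = 0. Lengths are in mm, angles in rad, forces in N, time in s.
With the tool pointing down it reaches from about 350 to 875 mm from the base axis. Payload 4.2 kg.
Tool frame: the origin (TCP) lies at the very end of the fingers, on their centre line; the grasp point (between the pads) lies 19 mm behind it; y points along the fingers, z is the direction in which the jaws open and shut, and the axes are right-handed (so a half turn about y gives the same grasp; the last joint's range is limited). The gripper opens to 85 mm and grips with 20 to 120 N. Pads are 22 mm wide; open, the fingers measure 114 mm over their backs; the gripper's body (76 mm by 85 mm) begins 54 mm behind the grasp point. The pads swing forward as they close: fully open they stand 13 mm farther back than shut.
Start: joints at [-0.985, 0.385, 0.008, 0, -1.194, -0.259], TCP at [200.649, -591.895, 231.312] pointing down, gripper open.
Joint ranges: [-3.14, 3.14], [-1.21, 2.06], [-1.07, 1.41], [-3.16, 2.05], [-2.99, -0.16], [-3.1, 3.1]. Speed limits (rad/s): [2.79, 2.79, 3.14, 3.14, 3.14, 3.14].

## Interface

Orientations are given as a unit quaternion [x, y, z, w].
In Python, from bench import arm gives the robot as it stands.
- The arm moves only by the shell command python3 -m creep 'ROWS'. ROWS is JSON, a list of rows, each an object with "delta_pos": the shift along the tool's x, y, z in mm, a list of three; "rot": the turn, a rotation vector about the tool's x, y, z in rad, a list of three; "jaw": the finger opening in mm, from 0 to 85.4. A call has exactly 10 rows; each row shifts and turns the commanded pose from where the row before left it, along the tool's axes as they then stand; what a row does not reach is not made up. A row lasts 1/12 s, in which the tool goes at most 41.7 mm and 7.16 degrees, less where a joint would pass 70% of its speed; a pose out of reach is approached as far as the arm can. A call is refused whole if a number of a shift passes 41.7 or a number of a turn 0.125, either way. A call with a gripper value outside its range is refused whole. The fingers move at their own pace and stop on an object; the grip force is fixed at half the most. Time passes only in rows, so rows that do not move let the fingers close, or fill a call up. It gives the time, the measured TCP pose, the force and the opening at its end, in the units of the state.
- arm.read_state(): the state, without advancing time (a new reading comes with each control period).
- arm.get_image(name): name is "side" or "top" or "wrist"; returns the picture (400x640x3 uint8, red, green, blue); there is no depth.
- arm.calibration(name): a dict with "intrinsics" (3x3 intrinsics, pixels), "R" (3x3) and "t" (3): a world point X has camera coordinates R X + t. Camera axes: x right, y down, z forward; pixel columns grow to the right and rows downward; lengths in mm; the calibration is good to about 2 mm. A picture is of the moment at which its call begins: read the wrist's pose just before it. calibration takes no time and is no camera call; for the wrist camera it gives the pose at the moment of the call.
- arm.job_done(): hands the job in, once; it reports no verdict.
Trained networks look in the newest picture that a camera, given by its name, has taken for a name from the list of things; names that differ only in an ending like _2 or _b are one class to them, and where a whole thing is asked for, a point or a joint stands for the part that bears it (a point fixed in the world has none). Each returns a list of dicts, best first, with "p" (0 to 1); they miss things now and then, are a little off and sometimes report something else, mostly with a low value. They report only what shows in the picture. A call takes as long as a camera call. They do not tell look-alikes from the thing itself.
- arm.find_in(camera, target): "location" ([column, row] in pixels, amid what is visible of it).
- arm.masks_of(camera, target): "pixels" (400x640 bool, what is visible of it) and "location" ([column, row] in pixels, amid what is visible of it).
The state is a dict: "clock": time; "joints": joint angles; "joint_vel": joint speeds; "joint_efforts": joint torques, N m; "position": TCP position; "ee_rot": TCP orientation; "contact_force": force on the tool from outside, world axes, zero at the start; "wrist_torque": the same for the moment, N m; "gripper_width": finger opening in mm.
Only numpy, scipy, OpenCV 4.12 (cv2) and the standard library are available. Lean on these libraries where they do the work, as an engineer would, in place of code of your own. Each camera call takes 0.05 s, during which the arm holds its last target. There are 200 camera calls.

## Task

Put the four teal hole saws from the bench mat away in the grey storage tray: stand each one, teeth down as it is now, in the white bin whose round pocket is made for its size, sitting fully down in the pocket. Set them down gently, because the teeth chip if a saw is dropped, and leave the two brown sanding drums standing where they are.

Things in the scene. Friction and masses are not known exactly. Their poses are not given: they have to be found in the camera images.
- saw25_mid (a point): Hole saw: a closed teal steel cup, 25 mm in diameter, 60 mm tall, about 70 g, standing on its teeth on the bench mat (3 mm thick), a dark hole in its flat top. Round: grip it across the diameter from any side, above its middle, as only its lower 10 mm sink into a pocket and the fingers must clear the bin. This point is its centre, 30 mm above the tooth tips; z is up its axis.
- saw38_mid (a point): Hole saw: a closed teal steel cup, 38 mm in diameter, 60 mm tall, about 110 g, standing on its teeth on the bench mat (3 mm thick), a dark hole in its flat top. Round: grip it across the diameter from any side, above its middle, as only its lower 10 mm sink into a pocket and the fingers must clear the bin. This point is its centre, 30 mm above the tooth tips; z is up its axis.
- saw51_mid (a point): Hole saw: a closed teal steel cup, 51 mm in diameter, 60 mm tall, about 160 g, standing on its teeth on the bench mat (3 mm thick), a dark hole in its flat top. Round: grip it across the diameter from any side, above its middle, as only its lower 10 mm sink into a pocket and the fingers must clear the bin. This point is its centre, 30 mm above the tooth tips; z is up its axis.
- saw64_mid (a point): Hole saw: a closed teal steel cup, 64 mm in diameter, 60 mm tall, about 220 g, standing on its teeth on the bench mat (3 mm thick), a dark hole in its flat top. Round: grip it across the diameter from any side, above its middle, as only its lower 10 mm sink into a pocket and the fingers must clear the bin. This point is its centre, 30 mm above the tooth tips; z is up its axis.
- bin25_pocket (a point): Bin for the 25 mm saw: a white block 98 x 98 mm, 18 mm high, fixed in the grey tray (6 mm floor, rim 16 mm high), one of four, two by two, 100 mm apart. In its top a round pocket with a dark floor, 35 mm in diameter, 10 mm deep (5 mm play round the saw; the next larger does not go in). This point is the centre of the pocket floor, 14 mm above the bench; z up, x and y along the sides.
- bin38_pocket (a point): Bin for the 38 mm saw: a white block 98 x 98 mm, 18 mm high, fixed in the grey tray (6 mm floor, rim 16 mm high), one of four, two by two, 100 mm apart. In its top a round pocket with a dark floor, 48 mm in diameter, 10 mm deep (5 mm play round the saw; the next larger does not go in). This point is the centre of the pocket floor, 14 mm above the bench; z up, x and y along the sides.
- bin51_pocket (a point): Bin for the 51 mm saw: a white block 98 x 98 mm, 18 mm high, fixed in the grey tray (6 mm floor, rim 16 mm high), one of four, two by two, 100 mm apart. In its top a round pocket with a dark floor, 61 mm in diameter, 10 mm deep (5 mm play round the saw; the next larger does not go in). This point is the centre of the pocket floor, 14 mm above the bench; z up, x and y along the sides.
- bin64_pocket (a point): Bin for the 64 mm saw: a white block 98 x 98 mm, 18 mm high, fixed in the grey tray (6 mm floor, rim 16 mm high), one of four, two by two, 100 mm apart. In its top a round pocket with a dark floor, 74 mm in diameter, 10 mm deep (5 mm play round the saw; the next larger does not go in). This point is the centre of the pocket floor, 14 mm above the bench; z up, x and y along the sides.
- drum38_mid (a point): Sanding drum, not to be moved: a cylinder 38 mm in diameter and 40 mm tall with a brown abrasive sleeve and black rubber core, standing among the saws on the bench mat with its 6 mm steel shank upward (68 mm tall overall). This point is the centre of the cylinder, 20 mm above the mat; z is up along its axis.
- drum51_mid (a point): Sanding drum, not to be moved: a cylinder 51 mm in diameter and 40 mm tall with a brown abrasive sleeve and black rubber core, standing among the saws on the bench mat with its 6 mm steel shank upward (68 mm tall overall). This point is the centre of the cylinder, 20 mm above the mat; z is up along its axis.
There are look-alikes about, which are no part of the job. Leave any purple look-alike of the part that bears saw38_mid alone.

How it is judged:
By the outcome, as a careful person would: the job done as asked, in the order asked, and still so for the second after the job is handed in, with the robot touching nothing.
It also fails if it takes over 96 s, if anything falls off the work surface, if the arm or the gripper's body presses on something with over 40 N, if the wrist force passes 120 N, or if a joint passes its speed limit or range.

## Working session

There is one attempt and no reset: what is moved stays moved. The work goes in short steps, Python scripts to look and compute and a shell command to move; the robot and the scene stay as the last step left them, time stands still between calls to the robot, and variables do not carry over. Pictures are saved under pics/ and viewed, about 12 in all and at most 16, crops included, and the job is handed in when it is done.

```bash
mkdir -p pics; ls; python3 - <<'E'
from bench import arm
import cv2,numpy as np
s=arm.read_state()
print({k:np.round(s[k],3) for k in ['clock','position','ee_rot','gripper_width','contact_force']})
for n in ['top','side']:
    im=arm.get_image(n); cv2.imwrite(f'pics/{n}0.png',im[:,:,::-1])
    c=arm.calibration(n); print(n,np.round(c['intrinsics'],1).tolist(),np.round(-np.array(c['R']).T@c['t'],0),np.round(c['R'],2).tolist())
E
```

```text
pics
{'clock': np.float64(0.0), 'position': array([ 200.448, -591.363,  230.204]), 'ee_rot': array([-0.697, -0.115,  0.115,  0.698]), 'gripper_width': np.float64(85.584), 'contact_force': array([-0.59 ,  0.141, -0.123])}
top [[374.8, 0.0, 323.5], [0.0, 374.8, 205.4], [0.0, 0.0, 1.0]] [452.  -2. 912.] [[-0.03, -1.0, 0.02], [-0.99, 0.02, -0.15], [0.15, -0.02, -0.99]]
side [[502.8, 0.0, 315.1], [0.0, 502.8, 200.7], [0.0, 0.0, 1.0]] [509. 841. 916.] [[-0.99, -0.11, 0.0], [-0.08, 0.7, -0.71], [0.08, -0.7, -0.71]]
```

View pics/top0.png

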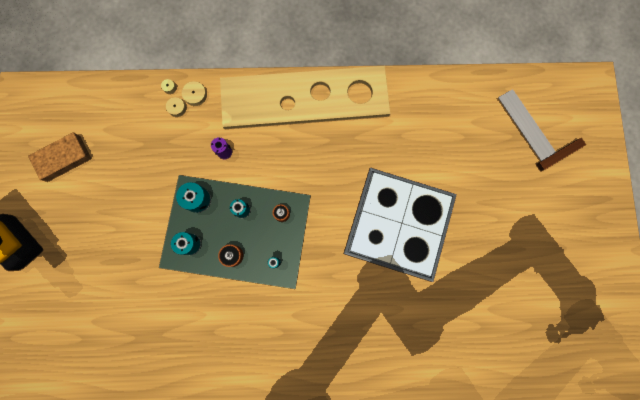

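View pics/side0.png

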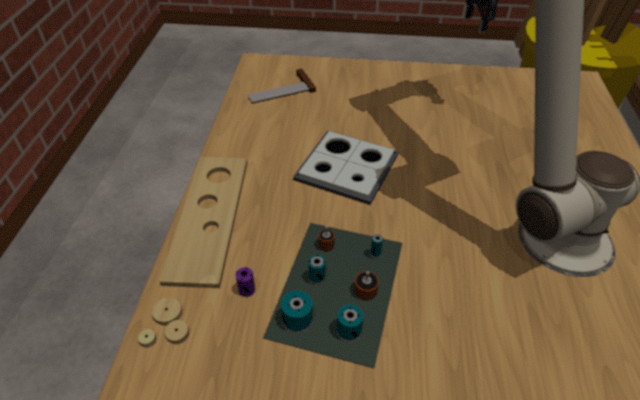

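```bash
cat > h.py <<'E'
from bench import arm
import cv2,numpy as np
from scipy.optimize import least_squares
from scipy.spatial.transform import Rotation as Ro
def proj(c,X):
    p=(np.array(c['R'])@np.atleast_2d(X).T).T+c['t']; p=p@np.array(c['intrinsics']).T
    return p[:,:2]/p[:,2:]
def ray(c,uv,z):
    R=np.array(c['R']);o=-R.T@c['t'];d=R.T@np.linalg.inv(c['intrinsics'])@[uv[0],uv[1],1]
    return (o+d*(z-o[2])/d[2])[:2]
def cyl(xy,r,z0,z1):
    a=np.linspace(0,2*np.pi,60,endpoint=False)
    ring=np.c_[xy[0]+r*np.cos(a),xy[1]+r*np.sin(a)]
    return np.vstack([np.c_[ring,0*a+z] for z in (z0,z1)])
def hullcen(c,xy,r,z0,z1):
    m=cv2.moments(cv2.convexHull(proj(c,cyl(xy,r,z0,z1)).astype(np.float32)));return np.array([m['m10'],m['m01']])/m['m00']
def fit(c,uv,r,z0,z1):
    return least_squares(lambda q:hullcen(c,q,r,z0,z1)-uv,ray(c,uv,(z0+z1)/2),diff_step=1e-3).x
E
python3 - <<'E'
from h import *
for cam in ['top','side']:
    im=arm.get_image(cam);c=arm.calibration(cam)
    for n,r in [('saw25',12.5),('saw38',19),('saw51',25.5),('saw64',32),('drum38',19),('drum51',25.5)]:
        for d in arm.masks_of(cam,n+'_mid')[:3]:
            m=d['pixels'];uv=np.array(np.nonzero(m))[::-1].mean(1)
            z1=63 if n[0]=='s' else 43
            print(cam,n,round(d['p'],2),uv.round(1),m.sum(),'xy',fit(c,uv,r,3,z1).round(1))
    for n,r in [('bin25',17.5),('bin38',24),('bin51',30.5),('bin64',37)]:
        for d in arm.find_in(cam,n+'_pocket')[:2]:
            print(cam,n,round(d['p'],2),np.round(d['location'],1),ray(c,d['location'],14).round(1),ray(c,d['location'],24).round(1))
s=arm.read_state();print(Ro.from_quat(s['ee_rot']).as_matrix().round(3),s['clock'])
# tray dark blobs in top
im=arm.get_image('top');c=arm.calibration('top')
g=im[160:290,335:465].max(2)
n,l,st,ce=cv2.connectedComponentsWithStats((g<70).astype(np.uint8))
for k in range(1,n):
    if st[k,4]>60: print(st[k],ce[k]+[335,160],ray(c,ce[k]+[335,160],24).round(1),ray(c,ce[k]+[335,160],14).round(1))
E
```

```text
top saw25 0.61 [193.  197.2] 836 xy [608.9 287.2]
top saw25 0.58 [273.9 262.2] 123 xy [452.1  97.5]
top saw25 0.33 [375.4 236.3] 1688 xy [ 505.5 -139.4]
top saw38 0.74 [220.8 148.1] 324 xy [727.2 223.1]
top saw51 0.6 [185.1 243.4] 558 xy [500.8 302.2]
top saw64 0.87 [192.9 197.3] 773 xy [608.6 286.7]
top drum38 0.68 [280.7 212.6] 222 xy [568.4  81.9]
top drum51 0.94 [230.4 255.3] 484 xy [470.9 200. ]
top bin25 0.94 [375.9 236.6] [ 506.2 -144.2] [ 505.6 -142.6]
top bin25 0.45 [229.4 257.9] [465.1 205.3] [464.9 203. ]
top bin38 0.79 [388.  199.6] [ 595.4 -178.1] [ 593.8 -176.1]
top bin64 0.66 [427.9 208.4] [ 571.3 -274.3] [ 570.  -271.3]
side saw25 0.55 [376.3 246.1] 229 xy [449.5  95.4]
side saw38 0.85 [316.9 268.7] 493 xy [577.1 173.5]
side saw38 0.85 [245.4 281.2] 486 xy [725.6 223.3]
side saw51 0.72 [349.7 322.6] 819 xy [497.9 299.8]
side saw64 0.82 [297.  311.1] 1158 xy [606.  284.6]
side saw64 0.71 [316.9 269.4] 447 xy [577.  175.2]
side drum38 0.76 [326.5 239.4] 311 xy [564.6  78.7]
side drum38 0.58 [366.2 285.2] 595 xy [467.9 198.1]
side drum38 0.18 [372.  155.1] 866 xy [ 468.  -239.2]
side drum51 0.34 [296.7 311.2] 1168 xy [607.6 278.4]
side bin25 0.86 [354.7 176.9] [ 510.8 -154.8] [ 510.8 -143.8]
side bin38 0.89 [320.5 165.4] [ 606.  -191.2] [ 604.9 -179.8]
side bin51 0.7 [370.8 156.5] [ 470.7 -243.9] [ 471.2 -231.8]
side bin64 0.57 [342.3 148.6] [ 551.9 -269.8] [ 551.5 -257.5]
[[ 0.947  0.    -0.321]
 [ 0.321  0.     0.947]
 [ 0.    -1.    -0.   ]] 1.2
[ 43  29  19  18 257] [386.96498054 197.22178988] [ 599.6 -173.9] [ 601.3 -175.9]
[ 78  36  28  29 647] [426.5935085  209.60278207] [ 567.2 -267.9] [ 568.4 -270.9]
[ 34  70  13  14 137] [375.19708029 236.69343066] [ 505.4 -141. ] [ 506.  -142.5]
[ 69  78  24  24 460] [415.6173913  249.37608696] [ 473.  -235.4] [ 473.2 -238. ]
[ 33  97  44  16 182] [387.33516484 265.01648352] [ 438.3 -166.4] [ 438.2 -168.2]
```

```bash
python3 -m creep '[{"delta_pos":[30,0,17.5],"rot":[0,0,0],"jaw":85},{"delta_pos":[30,0,17.5],"rot":[0,0,0],"jaw":85},{"delta_pos":[30,0,17.5],"rot":[0,0,0],"jaw":85},{"delta_pos":[30,0,17.5],"rot":[0,0,0],"jaw":85},{"delta_pos":[30,0,17.5],"rot":[0,0,0],"jaw":85},{"delta_pos":[30,0,17.5],"rot":[0,0,0],"jaw":85},{"delta_pos":[30,0,17.5],"rot":[0,0,0],"jaw":85},{"delta_pos":[30,0,17.5],"rot":[0,0,0],"jaw":85},{"delta_pos":[30,0,17.5],"rot":[0,0,0],"jaw":85},{"delta_pos":[30,0,17.5],"rot":[0,0,0],"jaw":85}]'
python3 -m creep '[{"delta_pos":[24,0,14],"rot":[0,0,0],"jaw":85},{"delta_pos":[24,0,14],"rot":[0,0,0],"jaw":85},{"delta_pos":[24,0,14],"rot":[0,0,0],"jaw":85},{"delta_pos":[24,0,14],"rot":[0,0,0],"jaw":85},{"delta_pos":[24,0,14],"rot":[0,0,0],"jaw":85},{"delta_pos":[22,0,12],"rot":[0,0,0],"jaw":85},{"delta_pos":[0,0,0],"rot":[0,0,0],"jaw":85},{"delta_pos":[0,0,0],"rot":[0,0,0],"jaw":85},{"delta_pos":[0,0,0],"rot":[0,0,0],"jaw":85},{"delta_pos":[0,0,0],"rot":[0,0,0],"jaw":85}]'
python3 - <<'E'
from h import *
c=arm.calibration('wrist');im=arm.get_image('wrist');cv2.imwrite('pics/w0.png',im[:,:,::-1])
print(np.round(-np.array(c['R']).T@c['t'],0),np.round(c['R'],2).tolist(),np.round(c['intrinsics'],0).tolist())
for p in [(505.5,-142),(600,-175),(473,-237),(568.5,-269.5)]: print(proj(c,[*p,14]).round(0))
g=im.max(2);n,l,st,ce=cv2.connectedComponentsWithStats((g<70).astype(np.uint8))
for k in range(1,n):
    if st[k,4]>300: print(st[k],ce[k].round(1),ray(c,ce[k],14).round(1))
E
```

```text
clock: 2.08
position: [429.5, -328.4, 231.6]
ee_rot: [0.698, 0.115, -0.115, -0.698]
contact_force: [0.4, -0.4, 0.2]
gripper_width: 84.7
clock: 2.92
position: [536.2, -207.2, 231.3]
ee_rot: [0.698, 0.115, -0.115, -0.698]
contact_force: [-0.2, 0.3, 0.1]
gripper_width: 84.9
[ 463. -233.  373.] [[-0.32, 0.95, 0.0], [0.9, 0.31, 0.3], [0.28, 0.1, -0.95]] [[329.0, 0.0, 320.0], [0.0, 329.0, 206.0], [0.0, 0.0, 1.0]]
[[385. 169.]]
[[329. 235.]]
[[313. 111.]]
[[258. 185.]]
[ 193   30  271  228 2153] [371.1 141.1] [ 482.5 -167.6]
[ 285   79   58   60 2671] [313.5 108.5] [ 470.4 -237. ]
[ 464  122  162  161 1613] [581.3 155.9] [423.9  55.6]
[ 225  152   66   63 3153] [258.5 182.6] [ 565.5 -270.2]
[371 153  31  30 703] [386.2 167.5] [ 504.  -141.4]
[ 572  167   68   48 1657] [601.7 192.1] [452.2  99.8]
[ 310  218   40   35 1091] [329.4 234.6] [ 599.3 -174.5]
[233 222 123  75 756] [295.1 262.4] [ 646.7 -202. ]
[ 510  250   50   44 1139] [528.2 269.2] [564.8  69.7]
[    0   265   634   135 35599] [318.1 359.7] [ 774.6 -129.7]
[ 537  273  103   93 3112] [597.8 310.4] [588.3 182.8]
```

View pics/w0.png

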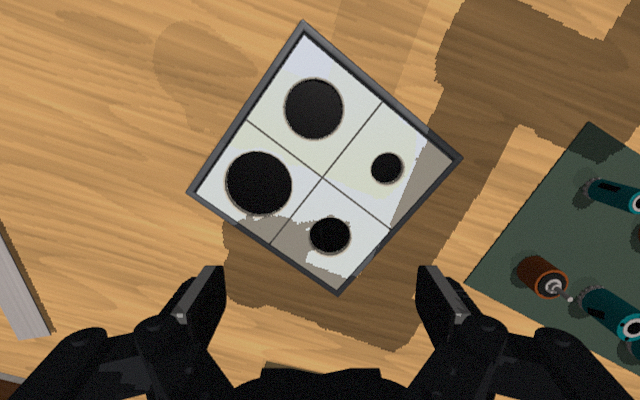

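```bash
python3 -m creep '[{"delta_pos":[1.7,0,20],"rot":[0,0,0],"jaw":60},{"delta_pos":[1.7,0,39],"rot":[0,0,0],"jaw":60},{"delta_pos":[1.7,0,39],"rot":[0,0,0],"jaw":60},{"delta_pos":[1.7,0,39],"rot":[0,0,0],"jaw":60},{"delta_pos":[1.7,0,39],"rot":[0,0,0],"jaw":60},{"delta_pos":[1.7,0,39],"rot":[0,0,0],"jaw":60},{"delta_pos":[1.7,0,39],"rot":[0,0,0],"jaw":60},{"delta_pos":[1.7,0,39],"rot":[0,0,0],"jaw":60},{"delta_pos":[1.7,0,22],"rot":[0,0,0],"jaw":60},{"delta_pos":[1.7,0,0],"rot":[0,0,0],"jaw":60}]'
cat > w.py <<'E'
from h import *
import sys
r={'saw25':12.5,'saw38':19,'saw51':25.5,'saw64':32,'drum38':19,'drum51':25.5}
s=arm.read_state();c=arm.calibration('wrist');im=arm.get_image('wrist');cv2.imwrite(sys.argv[1],im[:,:,::-1])
print('tcp',s['position'].round(1) if hasattr(s['position'],'round') else s['position'],s['clock'])
# teal segmentation
h=cv2.cvtColor(im,cv2.COLOR_RGB2HSV);m=cv2.inRange(h,(83,110,45),(100,255,255))
# top-face: ring centres (flat top z=63) via white ring network-free check
for n in sys.argv[2:]:
    for d in arm.masks_of('wrist',n+'_mid')[:2]:
        M=d['pixels'].astype(np.uint8);uv=np.array(np.nonzero(M))[::-1].mean(1);x,y,w,hh=cv2.boundingRect(M)
        print(n,round(d['p'],2),uv.round(0),(x,y,w,hh),'xy',fit(c,uv,r[n],3,63 if n[0]=='s' else 43).round(1))
E
python3 w.py pics/w1.png saw25 saw38 saw51 saw64
```

```text
clock: 3.8
position: [450.8, 99.4, 231.9]
ee_rot: [-0.697, -0.117, 0.116, 0.698]
contact_force: [-0.2, -0.6, -0.0]
gripper_width: 60.0
tcp [450.8  99.4 231.9] 3.8
saw25 0.65 [319. 180.] (307, 162, 26, 35) xy [450.   97.7]
saw38 0.89 [348. 301.] (331, 273, 37, 55) xy [577.4 177.6]
saw51 0.7 [274. 264.] (257, 243, 35, 43) xy [558.3  81.9]
saw64 0.56 [396. 339.] (392, 326, 8, 24) xy [609.5 251.3]
```

View pics/w1.png

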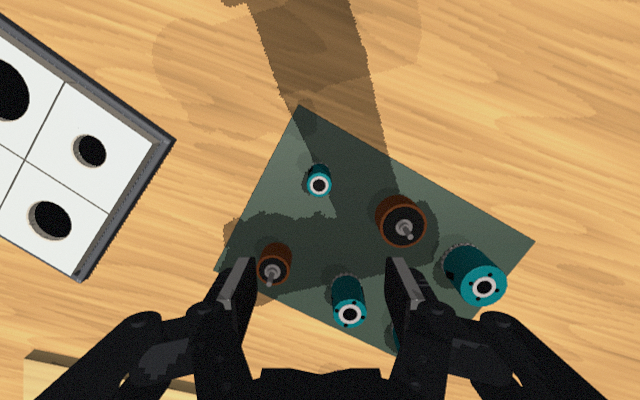

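```bash
python3 -m creep '[{"delta_pos":[-0.5,20,-1],"rot":[0,0,0],"jaw":60},{"delta_pos":[-0.5,30,-1],"rot":[0,0,0],"jaw":60},{"delta_pos":[0,36,0],"rot":[0,0,0],"jaw":60},{"delta_pos":[0,36,0],"rot":[0,0,0],"jaw":60},{"delta_pos":[0,34,0],"rot":[0,0,0],"jaw":60},{"delta_pos":[0,25,0],"rot":[0,0,0],"jaw":60},{"delta_pos":[0,15,0],"rot":[0,0,0],"jaw":60},{"delta_pos":[0,10,0],"rot":[0,0,0],"jaw":60},{"delta_pos":[0,0,0],"rot":[0,0,0],"jaw":60},{"delta_pos":[0,0,0],"rot":[0,0,0],"jaw":60}]'
python3 -m creep '[{"delta_pos":[0,0,0],"rot":[0,0,0],"jaw":40},{"delta_pos":[0,0,0],"rot":[0,0,0],"jaw":32},{"delta_pos":[0,0,0],"rot":[0,0,0],"jaw":28},{"delta_pos":[0,0,0],"rot":[0,0,0],"jaw":20},{"delta_pos":[0,0,0],"rot":[0,0,0],"jaw":10},{"delta_pos":[0,0,0],"rot":[0,0,0],"jaw":5},{"delta_pos":[0,0,0],"rot":[0,0,0],"jaw":5},{"delta_pos":[0,0,0],"rot":[0,0,0],"jaw":5},{"delta_pos":[0,0,0],"rot":[0,0,0],"jaw":5},{"delta_pos":[0,0,0],"rot":[0,0,0],"jaw":5}]'
```

```text
clock: 4.88
position: [451.6, 93.9, 25.0]
ee_rot: [0.698, 0.114, -0.115, -0.698]
contact_force: [-0.3, -1.2, 0.6]
gripper_width: 59.8
clock: 5.72
position: [452.1, 95.2, 26.4]
ee_rot: [-0.698, -0.116, 0.115, 0.698]
contact_force: [0.1, -0.6, 6.4]
gripper_width: 24.1
```

```bash
python3 -m creep '[{"delta_pos":[0,-8,0],"rot":[0,0,0],"jaw":5},{"delta_pos":[0,-22,0],"rot":[0,0,0],"jaw":5},{"delta_pos":[-1,-30,-10],"rot":[0,0,0],"jaw":5},{"delta_pos":[-3,-10,-30],"rot":[0,0,0],"jaw":5},{"delta_pos":[-4,0,-38],"rot":[0,0,0],"jaw":5},{"delta_pos":[-4,0,-38],"rot":[0,0,0],"jaw":5},{"delta_pos":[-4,0,-38],"rot":[0,0,0],"jaw":5},{"delta_pos":[-4,0,-38],"rot":[0,0,0],"jaw":5},{"delta_pos":[-4,0,-32],"rot":[0,0,0],"jaw":5},{"delta_pos":[-1,0,-17],"rot":[0,0,0],"jaw":5}]'
python3 -m creep '[{"delta_pos":[0,0,0],"rot":[0,0,0],"jaw":5},{"delta_pos":[0,0,0],"rot":[0,0,0],"jaw":5},{"delta_pos":[0,12,0],"rot":[0,0,0],"jaw":5},{"delta_pos":[0,12,0],"rot":[0,0,0],"jaw":5},{"delta_pos":[0,12,0],"rot":[0,0,0],"jaw":5},{"delta_pos":[0,4,0],"rot":[0,0,0],"jaw":5},{"delta_pos":[0,0,0],"rot":[0,0,0],"jaw":5},{"delta_pos":[0,0,0],"rot":[0,0,0],"jaw":5},{"delta_pos":[0,0,0],"rot":[0,0,0],"jaw":5},{"delta_pos":[0,0,0],"rot":[0,0,0],"jaw":5}]'
python3 - <<'E'
from h import *
a=arm.get_image('side');b=arm.get_image('wrist');
a=cv2.resize(a[110:220,270:430],(800,550),interpolation=2)
cv2.imwrite('pics/s1.png',a[:,:,::-1]);cv2.imwrite('pics/w2.png',b[:,:,::-1])
E
```

```text
clock: 6.55
position: [505.1, -144.2, 95.6]
ee_rot: [0.698, 0.114, -0.114, -0.698]
contact_force: [0.2, 0.1, 0.3]
gripper_width: 23.7
clock: 7.38
position: [505.7, -141.0, 56.1]
ee_rot: [0.698, 0.116, -0.115, -0.698]
contact_force: [-0.2, -0.3, -0.4]
gripper_width: 23.8
```

View pics/s1.png

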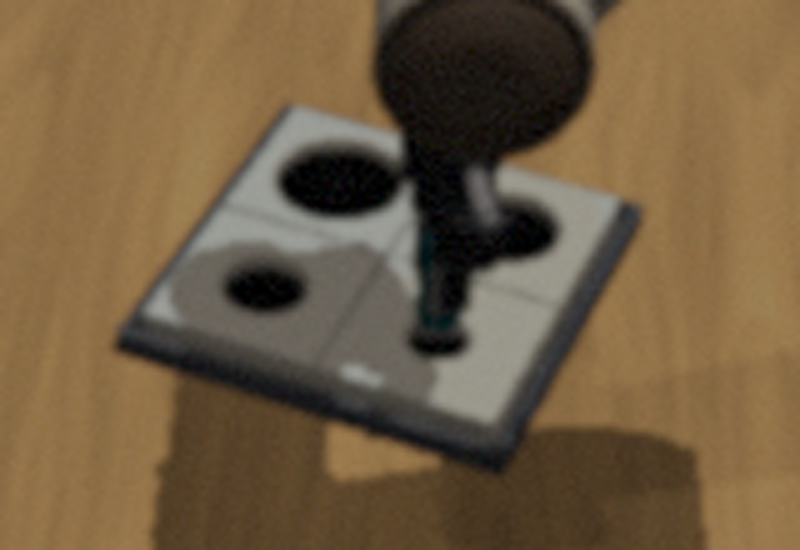

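View pics/w2.png

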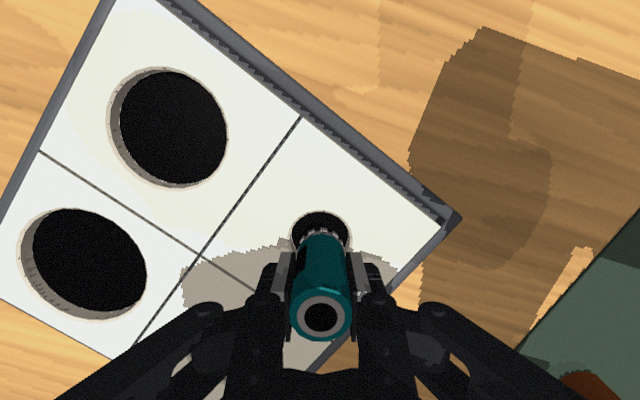

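```bash
python3 -m creep '[{"delta_pos":[0,4,0],"rot":[0,0,0],"jaw":5},{"delta_pos":[0,4,0],"rot":[0,0,0],"jaw":5},{"delta_pos":[0,3,0],"rot":[0,0,0],"jaw":5},{"delta_pos":[0,3,0],"rot":[0,0,0],"jaw":5},{"delta_pos":[0,2,0],"rot":[0,0,0],"jaw":5},{"delta_pos":[0,1,0],"rot":[0,0,0],"jaw":5},{"delta_pos":[0,1,0],"rot":[0,0,0],"jaw":5},{"delta_pos":[0,0,0],"rot":[0,0,0],"jaw":5},{"delta_pos":[0,0,0],"rot":[0,0,0],"jaw":5},{"delta_pos":[0,0,0],"rot":[0,0,0],"jaw":5}]'
python3 -m creep '[{"delta_pos":[0,0.5,0],"rot":[0,0,0],"jaw":5},{"delta_pos":[0,0,0],"rot":[0,0,0],"jaw":5},{"delta_pos":[0,0,0],"rot":[0,0,0],"jaw":5},{"delta_pos":[0,0,0],"rot":[0,0,0],"jaw":5},{"delta_pos":[0,0,0],"rot":[0,0,0],"jaw":5},{"delta_pos":[0,0,0],"rot":[0,0,0],"jaw":5},{"delta_pos":[0,0,0],"rot":[0,0,0],"jaw":5},{"delta_pos":[0,0,0],"rot":[0,0,0],"jaw":5},{"delta_pos":[0,0,0],"rot":[0,0,0],"jaw":5},{"delta_pos":[0,0,0],"rot":[0,0,0],"jaw":5}]'
```

```text
clock: 8.32
position: [505.1, -141.3, 37.4]
ee_rot: [0.698, 0.115, -0.115, -0.698]
contact_force: [-0.5, -0.2, 0.3]
gripper_width: 23.8
clock: 9.15
position: [505.1, -141.3, 37.4]
ee_rot: [0.698, 0.115, -0.115, -0.698]
contact_force: [-2.2, 0.9, 5.8]
gripper_width: 23.7
```

```bash
python3 -m creep '[{"delta_pos":[0,0,0],"rot":[0,0,0],"jaw":26},{"delta_pos":[0,0,0],"rot":[0,0,0],"jaw":28},{"delta_pos":[0,0,0],"rot":[0,0,0],"jaw":34},{"delta_pos":[0,0,0],"rot":[0,0,0],"jaw":42},{"delta_pos":[0,0,0],"rot":[0,0,0],"jaw":50},{"delta_pos":[0,-10,0],"rot":[0,0,0],"jaw":60},{"delta_pos":[0,-30,0],"rot":[0,0,0],"jaw":60},{"delta_pos":[0,-35,0],"rot":[0,0,0],"jaw":60},{"delta_pos":[0,-35,0],"rot":[0,0,0],"jaw":60},{"delta_pos":[0,-20,0],"rot":[0,0,0],"jaw":60}]'
python3 -m creep '[{"delta_pos":[10,0,15],"rot":[0,0,0],"jaw":60},{"delta_pos":[17,0,30],"rot":[0,0,0],"jaw":60},{"delta_pos":[20,0,33],"rot":[0,0,0],"jaw":60},{"delta_pos":[20,0,33],"rot":[0,0,0],"jaw":60},{"delta_pos":[20,0,33],"rot":[0,0,0],"jaw":60},{"delta_pos":[20,0,33],"rot":[0,0,0],"jaw":60},{"delta_pos":[20,0,33],"rot":[0,0,0],"jaw":60},{"delta_pos":[20,0,33],"rot":[0,0,0],"jaw":60},{"delta_pos":[15,0,20],"rot":[0,0,0],"jaw":60},{"delta_pos":[7,0,12],"rot":[0,0,0],"jaw":60}]'
python3 w.py pics/w3.png saw38 saw51 saw64
python3 - <<'E'
from h import *
a=arm.get_image('side')
a=cv2.resize(a[110:220,270:430],(800,550),interpolation=2)
b=cv2.resize(arm.get_image('top')[150:290,150:470],(800,350),interpolation=2)
cv2.imwrite('pics/s2.png',np.vstack([cv2.resize(a,(400,275)),cv2.resize(b,(400,175))])[:,:,::-1])
E
```

```text
clock: 9.98
position: [506.8, -141.6, 171.7]
ee_rot: [0.698, 0.118, -0.113, -0.697]
contact_force: [0.8, 0.5, 0.6]
gripper_width: 59.9
clock: 10.82
position: [577.7, 176.5, 167.4]
ee_rot: [-0.697, -0.117, 0.115, 0.698]
contact_force: [-0.6, 0.2, -0.3]
gripper_width: 60.0
tcp [577.7 176.5 167.4] 10.8167
saw38 0.91 [317. 343.] (297, 309, 40, 65) xy [720.8 221.8]
saw38 0.64 [321. 199.] (298, 169, 47, 59) xy [577.3 176.9]
saw51 0.9 [498. 158.] (449, 125, 96, 71) xy [499.3 301.4]
saw64 0.7 [430. 257.] (382, 219, 88, 86) xy [598.3 286.9]
```

View pics/w3.png

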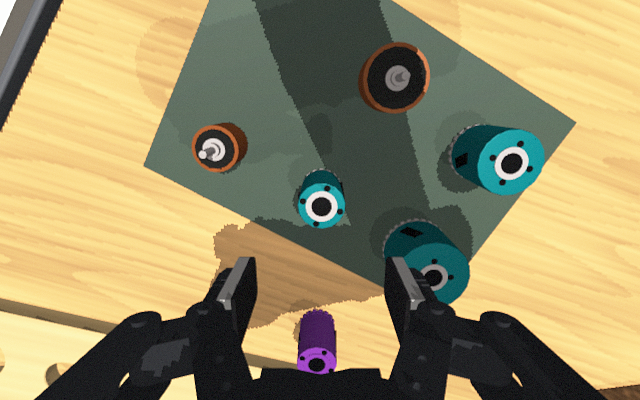

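View pics/s2.png

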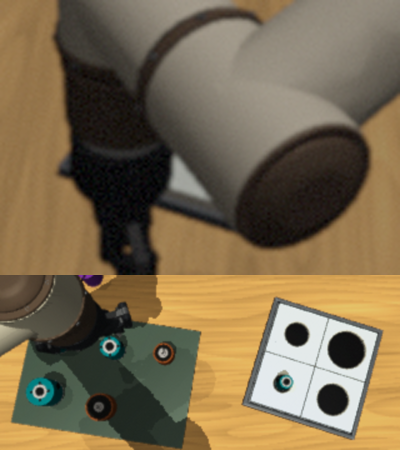

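```bash
python3 -m creep '[{"delta_pos":[0,15,0],"rot":[0,0,0],"jaw":60},{"delta_pos":[0,30,0],"rot":[0,0,0],"jaw":60},{"delta_pos":[0,36,0],"rot":[0,0,0],"jaw":60},{"delta_pos":[0,30,0],"rot":[0,0,0],"jaw":60},{"delta_pos":[0,18,0],"rot":[0,0,0],"jaw":60},{"delta_pos":[0,12,0],"rot":[0,0,0],"jaw":60},{"delta_pos":[0,0,0],"rot":[0,0,0],"jaw":60},{"delta_pos":[0,0,0],"rot":[0,0,0],"jaw":60},{"delta_pos":[0,0,0],"rot":[0,0,0],"jaw":48},{"delta_pos":[0,0,0],"rot":[0,0,0],"jaw":43}]'
python3 -m creep '[{"delta_pos":[0,0,0],"rot":[0,0,0],"jaw":40},{"delta_pos":[0,0,0],"rot":[0,0,0],"jaw":36},{"delta_pos":[0,0,0],"rot":[0,0,0],"jaw":28},{"delta_pos":[0,0,0],"rot":[0,0,0],"jaw":20},{"delta_pos":[0,0,0],"rot":[0,0,0],"jaw":18},{"delta_pos":[0,0,0],"rot":[0,0,0],"jaw":18},{"delta_pos":[0,0,0],"rot":[0,0,0],"jaw":18},{"delta_pos":[0,0,0],"rot":[0,0,0],"jaw":18},{"delta_pos":[0,0,0],"rot":[0,0,0],"jaw":18},{"delta_pos":[0,0,0],"rot":[0,0,0],"jaw":18}]'
```

```text
clock: 11.95
position: [577.9, 173.6, 27.5]
ee_rot: [-0.697, -0.116, 0.114, 0.698]
contact_force: [-0.3, 1.2, -0.5]
gripper_width: 43.2
clock: 12.78
position: [577.8, 174.0, 27.6]
ee_rot: [-0.697, -0.116, 0.114, 0.698]
contact_force: [-0.6, 0.1, 6.5]
gripper_width: 36.6
```

```bash
python3 -m creep '[{"delta_pos":[0,-8,0],"rot":[0,0,0],"jaw":18},{"delta_pos":[0,-25,0],"rot":[0,0,0],"jaw":18},{"delta_pos":[0,-38,0],"rot":[0,0,0],"jaw":18},{"delta_pos":[-1,-24,-5],"rot":[0,0,0],"jaw":18},{"delta_pos":[-6,-5,-23],"rot":[0,0,0],"jaw":18},{"delta_pos":[-10,0,-36],"rot":[0,0,0],"jaw":18},{"delta_pos":[-10,0,-36],"rot":[0,0,0],"jaw":18},{"delta_pos":[-10,0,-36],"rot":[0,0,0],"jaw":18},{"delta_pos":[-10,0,-36],"rot":[0,0,0],"jaw":18},{"delta_pos":[-10,0,-36],"rot":[0,0,0],"jaw":18}]'
python3 -m creep '[{"delta_pos":[-10,0,-36],"rot":[0,0,0],"jaw":18},{"delta_pos":[-10,0,-36],"rot":[0,0,0],"jaw":18},{"delta_pos":[-10,0,-36],"rot":[0,0,0],"jaw":18},{"delta_pos":[-5,12,-22],"rot":[0,0,0],"jaw":18},{"delta_pos":[0,30,0],"rot":[0,0,0],"jaw":18},{"delta_pos":[0,20,0],"rot":[0,0,0],"jaw":18},{"delta_pos":[0,8,0],"rot":[0,0,0],"jaw":18},{"delta_pos":[0,0,0],"rot":[0,0,0],"jaw":18},{"delta_pos":[0,0,0],"rot":[0,0,0],"jaw":18},{"delta_pos":[0,0,0],"rot":[0,0,0],"jaw":18}]'
python3 - <<'E'
from h import *
b=arm.get_image('wrist');cv2.imwrite('pics/w4.png',b[:,:,::-1])
E
```

```text
clock: 13.62
position: [589.0, -43.6, 126.0]
ee_rot: [-0.698, -0.115, 0.115, 0.698]
contact_force: [0.8, -0.9, -2.0]
gripper_width: 37.1
clock: 14.45
position: [599.5, -176.0, 57.4]
ee_rot: [0.698, 0.116, -0.114, -0.697]
contact_force: [0.3, 0.6, -1.0]
gripper_width: 36.8
```

View pics/w4.png

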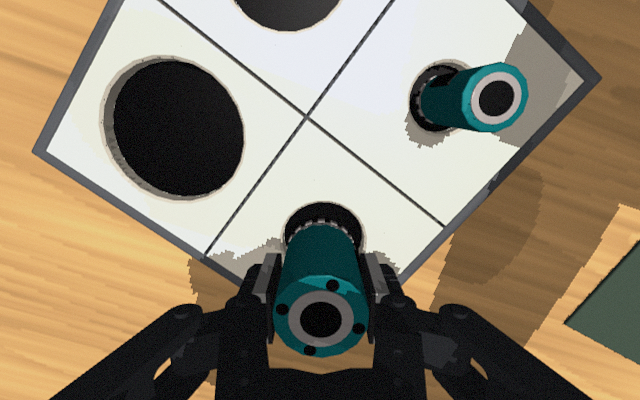

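```bash
python3 -m creep '[{"delta_pos":[0,5,0],"rot":[0,0,0],"jaw":18},{"delta_pos":[0,5,0],"rot":[0,0,0],"jaw":18},{"delta_pos":[0,4,0],"rot":[0,0,0],"jaw":18},{"delta_pos":[0,3,0],"rot":[0,0,0],"jaw":18},{"delta_pos":[0,1,0],"rot":[0,0,0],"jaw":18},{"delta_pos":[0,0.5,0],"rot":[0,0,0],"jaw":18},{"delta_pos":[0,0.3,0],"rot":[0,0,0],"jaw":18},{"delta_pos":[0,0,0],"rot":[0,0,0],"jaw":18},{"delta_pos":[0,0,0],"rot":[0,0,0],"jaw":18},{"delta_pos":[0,0,0],"rot":[0,0,0],"jaw":18}]'
```

```text
clock: 15.33
position: [598.0, -176.1, 38.7]
ee_rot: [0.698, 0.115, -0.115, -0.698]
contact_force: [-2.4, 2.3, 8.8]
gripper_width: 36.7
```

```bash
python3 -m creep '[{"delta_pos":[0,0,0],"rot":[0,0,0],"jaw":38},{"delta_pos":[0,0,0],"rot":[0,0,0],"jaw":41},{"delta_pos":[0,0,0],"rot":[0,0,0],"jaw":46},{"delta_pos":[0,0,0],"rot":[0,0,0],"jaw":53},{"delta_pos":[0,0,0],"rot":[0,0,0],"jaw":60},{"delta_pos":[0,-10,0],"rot":[0,0,0],"jaw":60},{"delta_pos":[0,-30,0],"rot":[0,0,0],"jaw":60},{"delta_pos":[0,-38,0],"rot":[0,0,0],"jaw":60},{"delta_pos":[0,-38,0],"rot":[0,0,0],"jaw":70},{"delta_pos":[0,-24,0],"rot":[0,0,0],"jaw":80}]'
python3 -m creep '[{"delta_pos":[3,0,20],"rot":[0,0,0],"jaw":80},{"delta_pos":[5,0,38],"rot":[0,0,0],"jaw":80},{"delta_pos":[5,0,38],"rot":[0,0,0],"jaw":80},{"delta_pos":[5,0,38],"rot":[0,0,0],"jaw":80},{"delta_pos":[5,0,38],"rot":[0,0,0],"jaw":80},{"delta_pos":[5,0,38],"rot":[0,0,0],"jaw":80},{"delta_pos":[5,0,38],"rot":[0,0,0],"jaw":80},{"delta_pos":[5,0,38],"rot":[0,0,0],"jaw":80},{"delta_pos":[5,0,38],"rot":[0,0,0],"jaw":80},{"delta_pos":[5,0,38],"rot":[0,0,0],"jaw":80}]'
python3 -m creep '[{"delta_pos":[5,0,38],"rot":[0,0,0],"jaw":80},{"delta_pos":[5,0,38],"rot":[0,0,0],"jaw":80},{"delta_pos":[1,0,30],"rot":[0,0,0],"jaw":80},{"delta_pos":[0,0,15],"rot":[0,0,0],"jaw":80},{"delta_pos":[0,0,0],"rot":[0,0,0],"jaw":80},{"delta_pos":[0,0,0],"rot":[0,0,0],"jaw":80},{"delta_pos":[0,0,0],"rot":[0,0,0],"jaw":80},{"delta_pos":[0,0,0],"rot":[0,0,0],"jaw":80},{"delta_pos":[0,0,0],"rot":[0,0,0],"jaw":80},{"delta_pos":[0,0,0],"rot":[0,0,0],"jaw":80}]'
python3 w.py pics/w5.png saw51 saw64
```

```text
clock: 16.17
position: [599.8, -176.8, 182.2]
ee_rot: [0.699, 0.117, -0.113, -0.697]
contact_force: [0.7, 0.5, 1.1]
gripper_width: 79.2
clock: 17.0
position: [527.0, 183.8, 178.0]
ee_rot: [-0.698, -0.116, 0.115, 0.698]
contact_force: [0.4, -0.1, 0.4]
gripper_width: 80.1
clock: 17.83
position: [499.5, 299.1, 177.1]
ee_rot: [0.698, 0.114, -0.114, -0.698]
contact_force: [0.2, -0.5, 0.0]
gripper_width: 79.8
tcp [499.5 299.1 177.1] 17.8333
saw51 0.84 [324. 197.] (293, 162, 62, 70) xy [498.9 301.8]
saw64 0.96 [272. 292.] (235, 247, 73, 89) xy [606.4 286.4]
```

View pics/w5.png

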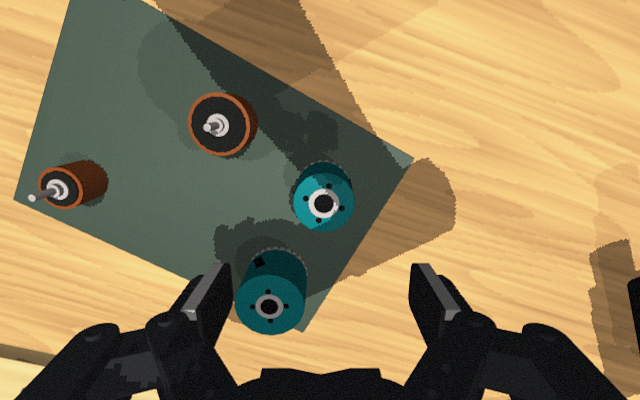

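```bash
python3 -m creep '[{"delta_pos":[0,15,1],"rot":[0,0,0],"jaw":80},{"delta_pos":[0.5,32,1],"rot":[0,0,0],"jaw":80},{"delta_pos":[0,38,0],"rot":[0,0,0],"jaw":80},{"delta_pos":[0,32,0],"rot":[0,0,0],"jaw":80},{"delta_pos":[0,20,0],"rot":[0,0,0],"jaw":80},{"delta_pos":[0,13,0],"rot":[0,0,0],"jaw":80},{"delta_pos":[0,0,0],"rot":[0,0,0],"jaw":80},{"delta_pos":[0,0,0],"rot":[0,0,0],"jaw":80},{"delta_pos":[0,0,0],"rot":[0,0,0],"jaw":65},{"delta_pos":[0,0,0],"rot":[0,0,0],"jaw":58}]'
python3 -m creep '[{"delta_pos":[0,0,0],"rot":[0,0,0],"jaw":54},{"delta_pos":[0,0,0],"rot":[0,0,0],"jaw":50},{"delta_pos":[0,0,0],"rot":[0,0,0],"jaw":42},{"delta_pos":[0,0,0],"rot":[0,0,0],"jaw":35},{"delta_pos":[0,0,0],"rot":[0,0,0],"jaw":30},{"delta_pos":[0,0,0],"rot":[0,0,0],"jaw":30},{"delta_pos":[0,0,0],"rot":[0,0,0],"jaw":30},{"delta_pos":[0,0,0],"rot":[0,0,0],"jaw":30},{"delta_pos":[0,0,0],"rot":[0,0,0],"jaw":30},{"delta_pos":[0,0,0],"rot":[0,0,0],"jaw":30}]'
```

```text
clock: 18.82
position: [499.8, 302.9, 28.5]
ee_rot: [-0.697, -0.116, 0.114, 0.698]
contact_force: [0.2, 0.2, 0.3]
gripper_width: 58.8
clock: 19.65
position: [499.6, 302.7, 28.7]
ee_rot: [-0.697, -0.116, 0.114, 0.698]
contact_force: [-0.8, -0.7, 6.4]
gripper_width: 49.7
```

```bash
python3 -m creep '[{"delta_pos":[0,-8,0],"rot":[0,0,0],"jaw":30},{"delta_pos":[0,-26,0],"rot":[0,0,0],"jaw":30},{"delta_pos":[0,-38,0],"rot":[0,0,0],"jaw":30},{"delta_pos":[-2,-30,-5],"rot":[0,0,0],"jaw":30},{"delta_pos":[-7,-8,-18],"rot":[0,0,0],"jaw":30},{"delta_pos":[-14,0,-35],"rot":[0,0,0],"jaw":30},{"delta_pos":[-14,0,-35],"rot":[0,0,0],"jaw":30},{"delta_pos":[-14,0,-35],"rot":[0,0,0],"jaw":30},{"delta_pos":[-14,0,-35],"rot":[0,0,0],"jaw":30},{"delta_pos":[-14,0,-35],"rot":[0,0,0],"jaw":30}]'
python3 -m creep '[{"delta_pos":[-14,0,-35],"rot":[0,0,0],"jaw":30},{"delta_pos":[-14,0,-35],"rot":[0,0,0],"jaw":30},{"delta_pos":[-14,0,-35],"rot":[0,0,0],"jaw":30},{"delta_pos":[-14,0,-35],"rot":[0,0,0],"jaw":30},{"delta_pos":[-14,0,-35],"rot":[0,0,0],"jaw":30},{"delta_pos":[-14,0,-35],"rot":[0,0,0],"jaw":30},{"delta_pos":[-14,0,-35],"rot":[0,0,0],"jaw":30},{"delta_pos":[-14,0,-33],"rot":[0,0,0],"jaw":30},{"delta_pos":[-8,0,-18],"rot":[0,0,0],"jaw":30},{"delta_pos":[0,0,-12],"rot":[0,0,0],"jaw":30}]'
python3 -m creep '[{"delta_pos":[0,0,0],"rot":[0,0,0],"jaw":30},{"delta_pos":[0,12,0],"rot":[0,0,0],"jaw":30},{"delta_pos":[0,26,0],"rot":[0,0,0],"jaw":30},{"delta_pos":[0,24,0],"rot":[0,0,0],"jaw":30},{"delta_pos":[0,12,0],"rot":[0,0,0],"jaw":30},{"delta_pos":[0,6,0],"rot":[0,0,0],"jaw":30},{"delta_pos":[0,0,0],"rot":[0,0,0],"jaw":30},{"delta_pos":[0,0,0],"rot":[0,0,0],"jaw":30},{"delta_pos":[0,0,0],"rot":[0,0,0],"jaw":30},{"delta_pos":[0,0,0],"rot":[0,0,0],"jaw":30}]'
python3 - <<'E'
from h import *
b=arm.get_image('wrist');cv2.imwrite('pics/w6.png',b[:,:,::-1])
E
```

```text
clock: 20.48
position: [486.1, 87.0, 136.6]
ee_rot: [-0.698, -0.114, 0.116, 0.698]
contact_force: [0.4, 0.2, -2.0]
gripper_width: 49.6
clock: 21.32
position: [470.4, -243.2, 136.2]
ee_rot: [-0.697, -0.113, 0.114, 0.698]
contact_force: [-0.2, -0.5, -2.5]
gripper_width: 49.5
clock: 22.15
position: [473.8, -240.9, 58.2]
ee_rot: [0.698, 0.116, -0.114, -0.697]
contact_force: [-0.0, -0.0, -2.1]
gripper_width: 49.4
```

View pics/w6.png

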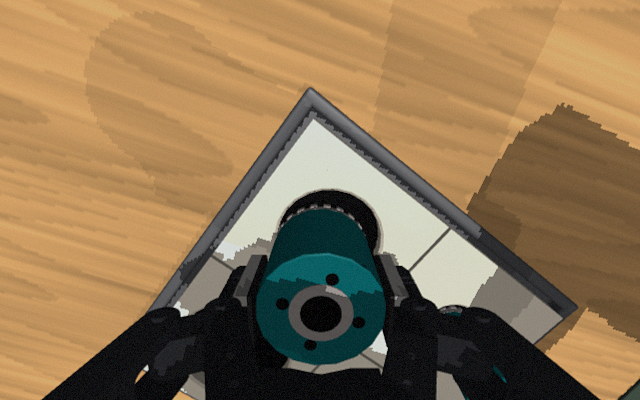

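```bash
python3 -m creep '[{"delta_pos":[-0.5,0,2],"rot":[0,0,0],"jaw":30},{"delta_pos":[0,0,2.3],"rot":[0,0,0],"jaw":30},{"delta_pos":[0,4,0],"rot":[0,0,0],"jaw":30},{"delta_pos":[0,5,0],"rot":[0,0,0],"jaw":30},{"delta_pos":[0,5,0],"rot":[0,0,0],"jaw":30},{"delta_pos":[0,3,0],"rot":[0,0,0],"jaw":30},{"delta_pos":[0,1,0],"rot":[0,0,0],"jaw":30},{"delta_pos":[0,0.6,0],"rot":[0,0,0],"jaw":30},{"delta_pos":[0,0,0],"rot":[0,0,0],"jaw":30},{"delta_pos":[0,0,0],"rot":[0,0,0],"jaw":30}]'
```

```text
clock: 23.03
position: [470.5, -236.9, 39.7]
ee_rot: [-0.698, -0.115, 0.116, 0.698]
contact_force: [-3.7, 3.6, 11.5]
gripper_width: 49.9
```

```bash
python3 -m creep '[{"delta_pos":[0,0,0],"rot":[0,0,0],"jaw":51},{"delta_pos":[0,0,0],"rot":[0,0,0],"jaw":53},{"delta_pos":[0,0,0],"rot":[0,0,0],"jaw":57},{"delta_pos":[0,0,0],"rot":[0,0,0],"jaw":63},{"delta_pos":[0,0,0],"rot":[0,0,0],"jaw":70},{"delta_pos":[0,-10,0],"rot":[0,0,0],"jaw":70},{"delta_pos":[0,-30,0],"rot":[0,0,0],"jaw":70},{"delta_pos":[0,-38,0],"rot":[0,0,0],"jaw":70},{"delta_pos":[0,-38,0],"rot":[0,0,0],"jaw":80},{"delta_pos":[0,-24,0],"rot":[0,0,0],"jaw":85}]'
python3 -m creep '[{"delta_pos":[12,0,18],"rot":[0,0,0],"jaw":85},{"delta_pos":[21,0,32],"rot":[0,0,0],"jaw":85},{"delta_pos":[21,0,32],"rot":[0,0,0],"jaw":85},{"delta_pos":[21,0,32],"rot":[0,0,0],"jaw":85},{"delta_pos":[21,0,32],"rot":[0,0,0],"jaw":85},{"delta_pos":[21,0,32],"rot":[0,0,0],"jaw":85},{"delta_pos":[21,0,32],"rot":[0,0,0],"jaw":85},{"delta_pos":[21,0,32],"rot":[0,0,0],"jaw":85},{"delta_pos":[21,0,32],"rot":[0,0,0],"jaw":85},{"delta_pos":[21,0,32],"rot":[0,0,0],"jaw":85}]'
python3 -m creep '[{"delta_pos":[21,0,32],"rot":[0,0,0],"jaw":85},{"delta_pos":[21,0,32],"rot":[0,0,0],"jaw":85},{"delta_pos":[21,0,32],"rot":[0,0,0],"jaw":85},{"delta_pos":[21,0,32],"rot":[0,0,0],"jaw":85},{"delta_pos":[11,0,18],"rot":[0,0,0],"jaw":85},{"delta_pos":[0,0,0],"rot":[0,0,0],"jaw":85},{"delta_pos":[0,0,0],"rot":[0,0,0],"jaw":85},{"delta_pos":[0,0,0],"rot":[0,0,0],"jaw":85},{"delta_pos":[0,0,0],"rot":[0,0,0],"jaw":85},{"delta_pos":[0,0,0],"rot":[0,0,0],"jaw":85}]'
python3 w.py pics/w7.png saw64
python3 - <<'E'
from h import *
b=cv2.resize(arm.get_image('top')[140:300,140:480],(680,320),interpolation=2)
cv2.imwrite('pics/t2.png',np.vstack([b,cv2.resize(cv2.imread('pics/w7.png')[:,:,::-1],(680,280)) if 0 else b[:1]])[:,:,::-1])
E
```

```text
clock: 23.87
position: [472.4, -237.6, 183.2]
ee_rot: [0.699, 0.117, -0.113, -0.697]
contact_force: [0.9, -0.6, -0.3]
gripper_width: 85.1
clock: 24.7
position: [563.3, 119.2, 179.4]
ee_rot: [-0.698, -0.115, 0.115, 0.698]
contact_force: [0.5, -0.2, -0.6]
gripper_width: 85.2
clock: 25.53
position: [606.2, 284.8, 179.0]
ee_rot: [-0.698, -0.115, 0.114, 0.698]
contact_force: [0.1, -1.3, 0.7]
gripper_width: 84.7
tcp [606.2 284.8 179. ] 25.5333
saw64 0.88 [322. 197.] (284, 154, 77, 85) xy [606.6 286.2]
```

View pics/w7.png

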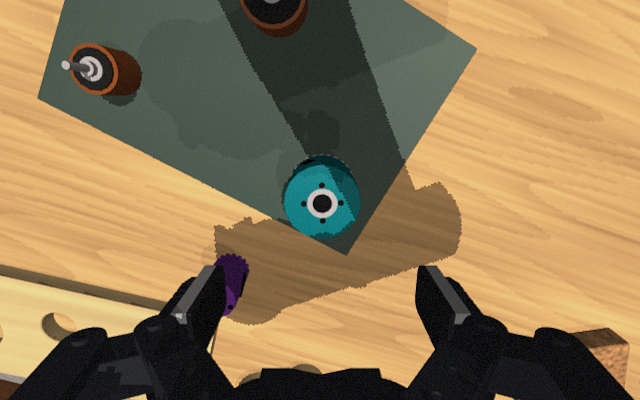

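View pics/t2.png

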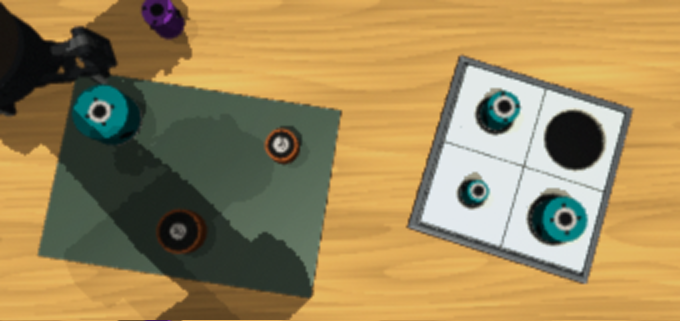

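```bash
python3 -m creep '[{"delta_pos":[0.5,15,1],"rot":[0,0,0],"jaw":85},{"delta_pos":[0,32,0.3],"rot":[0,0,0],"jaw":85},{"delta_pos":[0,38,0],"rot":[0,0,0],"jaw":85},{"delta_pos":[0,32,0],"rot":[0,0,0],"jaw":85},{"delta_pos":[0,20,0],"rot":[0,0,0],"jaw":85},{"delta_pos":[0,14,0],"rot":[0,0,0],"jaw":85},{"delta_pos":[0,0,0],"rot":[0,0,0],"jaw":85},{"delta_pos":[0,0,0],"rot":[0,0,0],"jaw":85},{"delta_pos":[0,0,0],"rot":[0,0,0],"jaw":76},{"delta_pos":[0,0,0],"rot":[0,0,0],"jaw":70}]'
python3 -m creep '[{"delta_pos":[0,0,0],"rot":[0,0,0],"jaw":67},{"delta_pos":[0,0,0],"rot":[0,0,0],"jaw":62},{"delta_pos":[0,0,0],"rot":[0,0,0],"jaw":55},{"delta_pos":[0,0,0],"rot":[0,0,0],"jaw":45},{"delta_pos":[0,0,0],"rot":[0,0,0],"jaw":40},{"delta_pos":[0,0,0],"rot":[0,0,0],"jaw":40},{"delta_pos":[0,0,0],"rot":[0,0,0],"jaw":40},{"delta_pos":[0,0,0],"rot":[0,0,0],"jaw":40},{"delta_pos":[0,0,0],"rot":[0,0,0],"jaw":40},{"delta_pos":[0,0,0],"rot":[0,0,0],"jaw":40}]'
```

```text
clock: 26.52
position: [607.4, 288.1, 29.4]
ee_rot: [-0.697, -0.116, 0.114, 0.698]
contact_force: [0.2, 0.8, 1.3]
gripper_width: 70.0
clock: 27.35
position: [607.2, 287.7, 29.6]
ee_rot: [-0.697, -0.116, 0.114, 0.698]
contact_force: [-1.0, -1.6, 5.8]
gripper_width: 62.8
```

```bash
python3 -m creep '[{"delta_pos":[0,-8,0],"rot":[0,0,0],"jaw":40},{"delta_pos":[0,-28,0],"rot":[0,0,0],"jaw":40},{"delta_pos":[0,-38,0],"rot":[0,0,0],"jaw":40},{"delta_pos":[-2,-32,-5],"rot":[0,0,0],"jaw":40},{"delta_pos":[-7,-14,-18],"rot":[0,0,0],"jaw":40},{"delta_pos":[-15,0,-36],"rot":[0,0,0],"jaw":40},{"delta_pos":[-15,0,-36],"rot":[0,0,0],"jaw":40},{"delta_pos":[-15,0,-36],"rot":[0,0,0],"jaw":40},{"delta_pos":[-15,0,-36],"rot":[0,0,0],"jaw":40},{"delta_pos":[-15,0,-36],"rot":[0,0,0],"jaw":40}]'
python3 -m creep '[{"delta_pos":[-15,0,-36],"rot":[0,0,0],"jaw":40},{"delta_pos":[-15,0,-36],"rot":[0,0,0],"jaw":40},{"delta_pos":[-15,0,-36],"rot":[0,0,0],"jaw":40},{"delta_pos":[-15,0,-36],"rot":[0,0,0],"jaw":40},{"delta_pos":[-15,0,-36],"rot":[0,0,0],"jaw":40},{"delta_pos":[-15,0,-36],"rot":[0,0,0],"jaw":40},{"delta_pos":[-15,0,-36],"rot":[0,0,0],"jaw":40},{"delta_pos":[-15,0,-36],"rot":[0,0,0],"jaw":40},{"delta_pos":[-9,0,-18],"rot":[0,0,0],"jaw":40},{"delta_pos":[-3,0,-5.5],"rot":[0,0,0],"jaw":40}]'
python3 -m creep '[{"delta_pos":[0,0,0],"rot":[0,0,0],"jaw":40},{"delta_pos":[0,12,0],"rot":[0,0,0],"jaw":40},{"delta_pos":[0,28,0],"rot":[0,0,0],"jaw":40},{"delta_pos":[0,28,0],"rot":[0,0,0],"jaw":40},{"delta_pos":[0,15,0],"rot":[0,0,0],"jaw":40},{"delta_pos":[0,7,0],"rot":[0,0,0],"jaw":40},{"delta_pos":[0,0,0],"rot":[0,0,0],"jaw":40},{"delta_pos":[0,0,0],"rot":[0,0,0],"jaw":40},{"delta_pos":[0,0,0],"rot":[0,0,0],"jaw":40},{"delta_pos":[0,0,0],"rot":[0,0,0],"jaw":40}]'
python3 - <<'E'
from h import *
b=arm.get_image('wrist');cv2.imwrite('pics/w8.png',b[:,:,::-1])
E
```

```text
clock: 28.18
position: [590.8, 66.7, 147.3]
ee_rot: [-0.697, -0.115, 0.115, 0.698]
contact_force: [0.5, 0.6, -2.6]
gripper_width: 62.3
clock: 29.02
position: [565.5, -272.3, 146.8]
ee_rot: [-0.698, -0.113, 0.114, 0.698]
contact_force: [1.0, 0.4, -2.2]
gripper_width: 62.4
clock: 29.85
position: [568.1, -269.1, 59.2]
ee_rot: [0.698, 0.116, -0.114, -0.697]
contact_force: [0.4, 0.1, -2.5]
gripper_width: 62.5
```

View pics/w8.png

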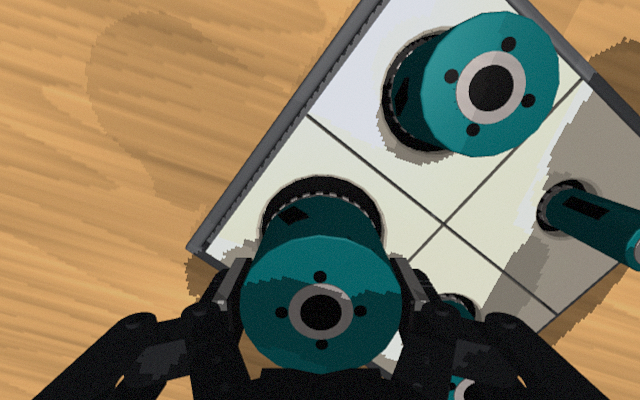

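```bash
python3 -m creep '[{"delta_pos":[0,0,0.5],"rot":[0,0,0],"jaw":40},{"delta_pos":[0,4,0],"rot":[0,0,0],"jaw":40},{"delta_pos":[0,5,0],"rot":[0,0,0],"jaw":40},{"delta_pos":[0,5,0],"rot":[0,0,0],"jaw":40},{"delta_pos":[0,3,0],"rot":[0,0,0],"jaw":40},{"delta_pos":[0,1,0],"rot":[0,0,0],"jaw":40},{"delta_pos":[0,0.6,0],"rot":[0,0,0],"jaw":40},{"delta_pos":[0,0,0],"rot":[0,0,0],"jaw":40},{"delta_pos":[0,0,0],"rot":[0,0,0],"jaw":40},{"delta_pos":[0,0,0],"rot":[0,0,0],"jaw":40}]'
```

```text
clock: 30.73
position: [566.2, -268.6, 40.6]
ee_rot: [-0.698, -0.115, 0.116, 0.698]
contact_force: [-4.6, 2.8, 9.1]
gripper_width: 62.3
```

Contact at pocket-floor height (40.6 − 26.6 = 14). Release and back off.

```bash
python3 -m creep '[{"delta_pos":[0,0,0],"rot":[0,0,0],"jaw":64},{"delta_pos":[0,0,0],"rot":[0,0,0],"jaw":66},{"delta_pos":[0,0,0],"rot":[0,0,0],"jaw":70},{"delta_pos":[0,0,0],"rot":[0,0,0],"jaw":75},{"delta_pos":[0,0,0],"rot":[0,0,0],"jaw":80},{"delta_pos":[0,-10,0],"rot":[0,0,0],"jaw":80},{"delta_pos":[0,-30,0],"rot":[0,0,0],"jaw":80},{"delta_pos":[0,-38,0],"rot":[0,0,0],"jaw":80},{"delta_pos":[0,-38,0],"rot":[0,0,0],"jaw":80},{"delta_pos":[0,-30,0],"rot":[0,0,0],"jaw":80}]'
python3 -m creep '[{"delta_pos":[-20,0,-20],"rot":[0,0,0],"jaw":80},{"delta_pos":[-20,0,-20],"rot":[0,0,0],"jaw":80},{"delta_pos":[-20,0,-20],"rot":[0,0,0],"jaw":80},{"delta_pos":[-20,0,-20],"rot":[0,0,0],"jaw":80},{"delta_pos":[-20,0,-20],"rot":[0,0,0],"jaw":80},{"delta_pos":[-20,0,-20],"rot":[0,0,0],"jaw":80},{"delta_pos":[-10,0,-20],"rot":[0,0,0],"jaw":80},{"delta_pos":[0,0,-20],"rot":[0,0,0],"jaw":80},{"delta_pos":[0,0,-20],"rot":[0,0,0],"jaw":80},{"delta_pos":[0,0,0],"rot":[0,0,0],"jaw":80}]'
python3 - <<'E'
from h import *
a=cv2.resize(arm.get_image('side')[110:330,230:430],(500,550),interpolation=2)
b=cv2.resize(arm.get_image('top')[150:290,340:470],(300,323),interpolation=2)
b=np.vstack([b,np.zeros((227,300,3),np.uint8)])
cv2.imwrite('pics/end.png',np.hstack([a,b])[:,:,::-1])
im=arm.get_image('top');c=arm.calibration('top')
for n,r in [('saw25',12.5),('saw38',19),('saw51',25.5),('saw64',32),('drum38',19),('drum51',25.5)]:
    for d in arm.masks_of('top',n+'_mid')[:2]:
        uv=np.array(np.nonzero(d['pixels']))[::-1].mean(1);s=n[0]=='s'
        print(n,round(d['p'],2),fit(c,uv,r,24 if s else 3,74 if s else 43).round(1))
E
```

```text
clock: 31.57
position: [567.5, -269.1, 188.8]
ee_rot: [0.698, 0.116, -0.114, -0.697]
contact_force: [0.8, 0.4, 0.1]
gripper_width: 80.1
clock: 32.4
position: [501.6, -484.1, 184.9]
ee_rot: [0.698, 0.114, -0.114, -0.697]
contact_force: [-1.1, -1.1, 0.6]
gripper_width: 80.2
saw25 0.59 [ 506. -141.]
saw38 0.8 [ 601.2 -175.5]
saw38 0.57 [721.6 218. ]
saw51 0.76 [ 472.2 -235.5]
saw51 0.3 [ 592.5 -165.7]
saw64 0.55 [ 567.  -267.5]
drum38 0.7 [567.5  81.5]
drum51 0.97 [471.4 200. ]
drum51 0.72 [ 506.5 -144.3]
```

View pics/end.png

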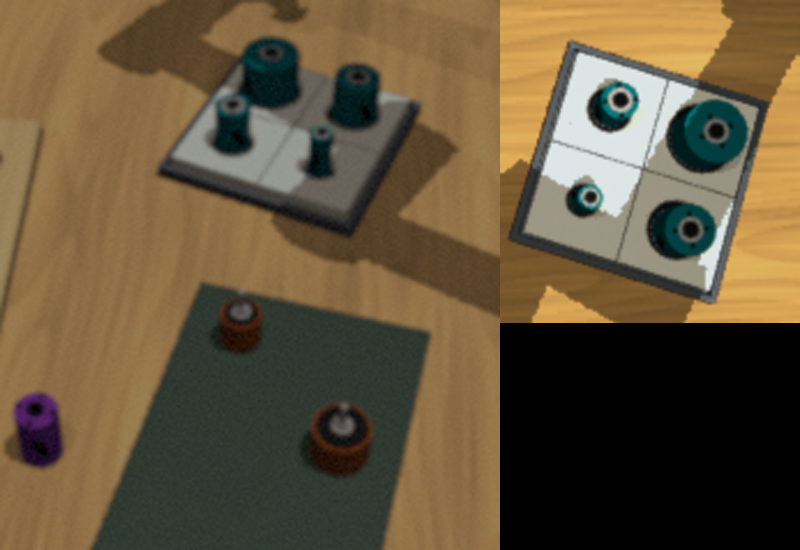

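All four saws stand upright in their pockets, and the drums and the purple look-alike are where they were.

```bash
python3 -c "
from bench import arm
print(arm.job_done())"
```

```text
the job is handed in; nothing more can be done
None
```

All four teal hole saws (25, 38, 51 and 64 mm) now stand teeth down in the bins made for their sizes, and the job was handed in at about 33 s of the 96 s allowed.

- **Seating:** Each saw was lowered slowly until light contact, at most about 12 N at the wrist. In each case the gripper height put the teeth at the pocket floor, 14 mm above the bench, and only then did I release. The final side and top pictures show all four upright. Measured from above, they are within about 3 mm of their pocket centres.
- **Drums and look-alike:** The two sanding drums measured within about 1.5 mm of where they started, and the side picture shows the purple look-alike upright. From above it measured about 5 mm from its first position. I put that down to the saw heights assumed in the last fit (it assumed a saw seated in a bin), since the arm stayed clear of it.
- **Disagreements along the way:** The 51 mm saw was about 4 mm off to one side above its pocket, so I corrected it before lowering. The detection networks gave some false matches, such as the purple part reported as the 38 mm saw and a seated saw reported as a drum; I checked these against the pictures and ignored them.

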